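# Load the scarf rings onto the hallway rail

## Task

Take the short scarf rail off its walnut bracket by its handle block, thread its bar through both of the large steel rings that stand in the wooden stand (not the small ones), and lift the two rings out together on the bar. Then lay the rail back in the two notches of its bracket, the handle on the same side as before and both rings hanging on the bar between the two uprights, and let go.

Things in the scene. Friction and masses are not known exactly. Their poses are not given: they have to be found in the camera images.
- rail: loose scarf rail, 55 g: walnut handle block 50 mm long, 16 wide, 26 tall, with a 10 mm square aluminium bar fixed centrally in its end. Origin: block's centre, on the bar's axis; x runs along the bar (from +25 mm) to its free tip at +185 mm, z up. Starts level in the bracket, axis 90 mm above the table, handle towards the robot. Grip the block from above across its width (y); below it is only the table.
- ring_a: the nearer of two identical steel rings standing on edge, coaxial, 24 mm apart in a walnut stand: 62 mm outside, 46 mm hole, 8 mm thick, 24 g. Origin at the hole's centre, 59 mm above the table; x is the hole's level axis, pointing away from the robot. The fixed stand (44 mm along x, 69 wide, top 42 mm above the table) has 14 mm deep slots; rings lift straight out.
- ring_b: the farther of two identical steel rings standing on edge, coaxial, 24 mm apart in a walnut stand: 62 mm outside, 46 mm hole, 8 mm thick, 24 g. Origin at the hole's centre, 59 mm above the table; x is the hole's level axis, pointing away from the robot. Another, narrower stand holds two small rings (44 mm outside), not wanted.
- bracket: fixed walnut bracket: base 150 x 60 mm, two uprights 10 mm thick at x = -57.5 and +57.5 mm, each with a 30 mm wide notch open at the top, floor 85 mm and prong tops 100 mm above the table. Origin under its middle at table height; x runs from handle side to tip side. A rail properly laid has its origin at x = -107, y = 0, z = 90 mm here. A ring hung on the bar reaches 49 mm below its axis.

How it is judged:
On the way:
1. both large rings are on the bar together and lifted clear of their stand (x of ring_a in the frame of rail between 0.045 and 0.175 m and y of ring_a in the frame of rail between -0.016 and 0.016 m and z of ring_a in the frame of rail between -0.03 and 0.005 m and x of ring_b in the frame of rail between 0.045 and 0.175 m and y of ring_b in the frame of rail between -0.016 and 0.016 m and z of ring_b in the frame of rail between -0.03 and 0.005 m and height (world z) of each of ring_a, ring_b above 0.08 m), for 0.2 s.
At the end, for the whole second after the job is handed in: The rail lies at rest and level (within 4 degrees) in both notches of its bracket, handle on the robot's side, within 20 mm of its proper place along the bracket and 6 mm of its height, and both large rings hang still on its bar between the two uprights (x of ring_a in the frame of rail between 0.045 and 0.175 m and y of ring_a in the frame of rail between -0.016 and 0.016 m and z of ring_a in the frame of rail between -0.03 and 0.005 m and x of ring_b in the frame of rail between 0.045 and 0.175 m and y of ring_b in the frame of rail between -0.016 and 0.016 m and z of ring_b in the frame of rail between -0.03 and 0.005 m and x of rail in the frame of bracket between -0.1285 and -0.0865 m and y of rail in the frame of bracket between -0.035 and 0.035 m and z of rail in the frame of bracket between 0.084 and 0.096 m and x of ring_a in the frame of bracket between -0.055 and 0.055 m and x of ring_b in the frame of bracket between -0.055 and 0.055 m and angle between rail's own x axis and vertical between 1.49 and 1.65 rad and angle between the x axis of rail and the x axis of bracket, either way round below 0.3 rad and linear speed of each of rail, ring_a, ring_b below 0.03 m/s); the robot touches nothing.
It also fails if it takes over 64 s, if anything falls off the work surface, if the arm or the gripper's body presses on something with over 40 N, if the wrist force passes 120 N, or if a joint passes its speed limit or range.

## Robot

A 6-joint arm with a two-finger parallel gripper is mounted at the origin on the work surface. World frame = base frame: x ahead of the robot, y to its left, z up, the work surface at z = 0. Lengths are in m, angles in rad, forces in N, time in s.
With the tool pointing down it reaches from about 0.35 to 0.975 m from the base axis. Payload 4.9 kg.
Tool frame: the origin (TCP) lies midway between the tips of the shut fingers; the grasp point (between the pads) lies 19 mm behind it; z points along the fingers, y is the line along which they close (so a half turn about z gives the same grasp; the last joint's range is limited). The gripper opens to 85 mm and grips with 20 to 120 N. Pads are 22 mm wide; open, the fingers measure 114 mm over their backs; the gripper's body (76 mm by 85 mm) begins 54 mm behind the grasp point. The pads swing forward as they close: fully open they stand 13 mm farther back than shut.
Start: joints at [1.035, 0.053, 1.613, -0, 1.476, -0.119], TCP at [0.253, 0.571, 0.231] pointing down, gripper open.
Joint ranges: [-3.01, 3.01], [-1.01, 2.22], [0.06, 2.58], [-1.02, 4.17], [0.09, 2.62], [-3.14, 3.14]. Speed limits (rad/s): [2.57, 2.57, 3.14, 3.14, 3.14, 3.14].

## Interface

Orientations are given as a unit quaternion [w, x, y, z].
In Python, from plant import state, grab_frame, job_done, cut_out, place_of gives the robot as it stands.
- The arm moves only by the tool jog_arm, never from a script. Its argument "motion" is text: rows parted by semicolons, each of 7 numbers parted by spaces: the opening in per cent of the stroke, from 0 (shut) to 100 (fully open), then the shift along the tool's x, y, z as a fraction of full scale, then the turn, a rotation vector about the tool's x, y, z as a fraction of full scale. A call has exactly 5 rows; each row is the pose to reach, as a shift and turn from the pose commanded when the call began, along the tool's axes at that moment; what a row does not reach only later rows make up. Full scale, the value 1, is 50 cm for a shift and 1.5 rad for a turn. A row lasts 1/8 s, in which the tool goes at most 62.5 mm and 10.7 degrees, less where a joint would pass 70% of its speed; a pose out of reach is approached as far as the arm can. A call with a number of a shift or a turn outside -1 to 1 is refused whole. A call with a gripper value outside its range is refused whole. The fingers move at their own pace and stop on an object; the grip force is fixed at half the most. Time passes only in rows, so rows that repeat a pose let the fingers close, or fill a call up. It gives the time, the measured TCP pose, the force, the opening and the grip force at its end, in the units of the state.
- state(): the state, without advancing time (a new reading comes with each control period).
- grab_frame(name): name is "side" or "top" or "wrist"; returns a dict with "color" (400x640x3 uint8, red, green, blue), "range_z" (400x640 float32, m along the optical axis (not along the pixel's ray), 0 where there is no reading), "intrinsics" (3x3 intrinsics, pixels), "world_from_camera" (4x4, takes a point from camera to world coordinates). Camera axes: x right, y up, looking along -z (the intrinsics and any distortion apply to the point x, -y, -z); pixel columns grow to the right and rows downward; lengths in m; the calibration is good to about 2 mm. A picture is of the moment at which its call begins.
- job_done(): hands the job in; it is judged then, once.
Trained networks look in the newest picture that a camera, given by its name, has taken for a name from the list of things; names that differ only in an ending like _2 or _b are one class to them, and where a whole thing is asked for, a point or a joint stands for the part that bears it (a point fixed in the world has none). Each returns a list of dicts, best first, with "p" (0 to 1); they miss things now and then, are a little off and sometimes report something else, mostly with a low value. They report only what shows in the picture. A call takes as long as a camera call.
- cut_out(camera, thing): "pixels" (400x640 bool, what is visible of it).
- place_of(camera, thing): "at" ([x, y, z] in m, in world coordinates, good to about 4 mm: a listed point, or the origin of a listed thing).
The state is a dict: "time": time; "joint_pos": joint angles; "joint_vel": joint speeds; "joint_efforts": joint torques, N m; "tool_pos": TCP position; "tool_rot": TCP orientation; "contact_force": force on the tool from outside, world axes, zero at the start; "ft_torque": the same for the moment, N m; "gripper_width": opening from 0.0 (shut) to 1.0 (fully open); "grasp_force": force on a finger pad.
Only numpy, scipy, OpenCV 4.12 (cv2) and the standard library are available. Lean on these libraries where they do the work, as an engineer would, in place of code of your own. Each camera call takes 0.05 s, during which the arm holds its last target. There are 200 camera calls.

## Working session

There is one attempt and no reset: what is moved stays moved. The work goes in short steps, Python scripts to look and compute and a tool call to move; the robot and the scene stay as the last step left them, time stands still between calls to the robot, and variables do not carry over. Pictures are saved under pics/ and viewed, at most 10 in all, crops included, and the job is handed in when it is done.

Besides the shell and the picture viewer there is one more tool, called after "Request:" as name(argument=value, ...) on one line, values as JSON. jog_arm: Moves the arm, as the interface text tells. Shift numbers are shares of 50 cm and turn numbers shares of 1.5 rad, none past 1 either way. Its arguments: {"type":"object","properties":{"motion":{"type":"string"}},"required":["motion"]}

```bash
mkdir -p pics; ls; python3 - <<'E'
from plant import *
import cv2,numpy as np
s=state();print(s['time'],s['tool_pos'],s['tool_rot'])
for c in('top','side'):
    f=grab_frame(c);cv2.imwrite(f'pics/{c}0.png',f['color'][:,:,::-1]);print(c,np.round(f['world_from_camera'],3).tolist(),f['intrinsics'][0,0])
    for t in('rail','ring_a','ring_b','bracket'):
        for r in place_of(c,t)[:4]:print(c,t,np.round(r['at'],4),round(r['p'],2))
E
```

```text
pics
0.0 [0.25270306 0.57095446 0.23007593] [-3.42881132e-04  2.06908588e-01  9.78359740e-01 -9.68259853e-04]
top [[0.007, 0.997, -0.076, 0.556], [-1.0, 0.005, -0.022, -0.001], [-0.021, 0.076, 0.997, 0.923], [0.0, 0.0, 0.0, 1.0]] 498.86252887382534
top rail [0.5636 0.0145 0.0874] 0.85
top ring_a [0.7034 0.1787 0.0584] 0.88
top ring_b [0.7034 0.1787 0.0584] 0.88
top bracket [ 0.6658  0.0101 -0.0027] 0.65
side [[-0.813, 0.417, -0.407, 0.334], [-0.583, -0.587, 0.562, 0.399], [-0.005, 0.694, 0.72, 0.561], [0.0, 0.0, 0.0, 1.0]] 369.797338344618
side rail [0.5619 0.0135 0.0897] 0.72
side ring_a [0.7014 0.1813 0.0592] 0.7
side ring_a [0.6742 0.1764 0.0568] 0.62
side ring_b [0.7014 0.1813 0.0592] 0.7
side ring_b [0.6742 0.1764 0.0568] 0.62
side bracket [ 0.6669  0.0082 -0.0041] 0.6
```

View pics/top0.png

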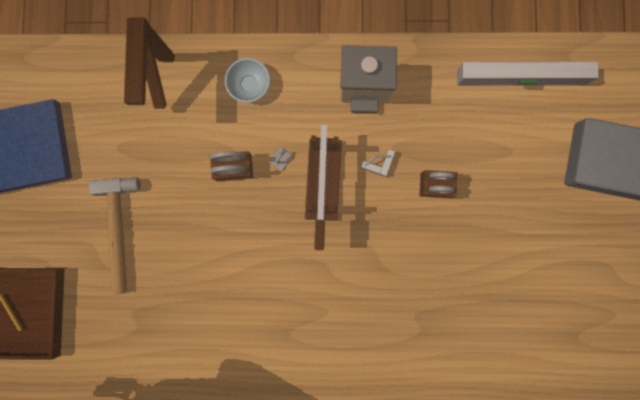

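View pics/side0.png

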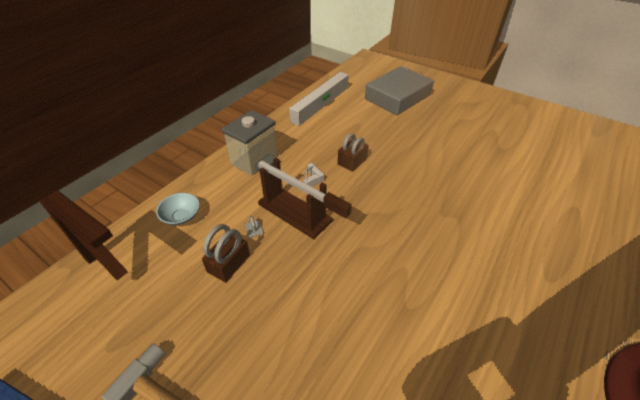

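The top picture shows the rail at (320,190), handle near (319,235), the large rings at (231,165) and the small rings at (438,184). The networks agree. Next I get the yaws from depth.

```bash
cat > h.py <<'E'
from plant import *
import cv2,numpy as np
from scipy.spatial.transform import Rotation as R
def cloud(c):
    f=grab_frame(c);z=f['range_z'];K=f['intrinsics'];v,u=np.indices(z.shape)
    p=np.stack([(u-K[0,2])/K[0,0]*z,-(v-K[1,2])/K[1,1]*z,-z],-1)
    T=f['world_from_camera'];return f,p@T[:3,:3].T+T[:3,3],z>0
def line(P):
    m=P.mean(0);w,V=np.linalg.eigh(np.cov((P-m).T));d=V[:,-1];d=d*np.sign(d[0]);return m,d
def box(q,lo,hi,P,ok):
    return P[ok&(abs(P[...,0]-q[0])<q[2])&(abs(P[...,1]-q[1])<q[3])&(P[...,2]>lo)&(P[...,2]<hi)]
E
python3 - <<'E'
from h import *
for c in('top','side'):
    f,P,ok=cloud(c)
    for n,q,lo,hi in(('handle',(.56,.013,.05,.03),.092,.115),('bar',(.66,.01,.09,.03),.088,.102),('base',(.66,.01,.1,.05),.005,.04),('stand',(.69,.178,.05,.055),.03,.046),('rings',(.69,.178,.05,.055),.060,.1)):
        p=box(q,lo,hi,P,ok)
        if len(p)<20: print(c,n,len(p));continue
        r=cv2.minAreaRect((p[:,:2]*1000).astype(np.float32));m,d=line(p)
        print(c,n,len(p),np.round(r[0],1),np.round(r[1],1),round(r[2],1),np.round(m*1000,1),'yaw',round(np.degrees(np.arctan2(d[1],d[0])),1),'zmax',p[:,2].max())
print(np.round(R.from_quat(state()['tool_rot'],scalar_first=True).as_matrix(),3))
E
```

```text
top handle 435 [573.3  11.4] [73.  44.8] 0.4 [574.   12.7 100.5] yaw -3.2 zmax 0.10675848094552776
top bar 736 [657.9   8.9] [ 45.3 174.1] 87.2 [661.1  10.   95.5] yaw -1.9 zmax 0.10194459571706738
top base 1795 [657.9   4.1] [ 73.2 158.3] 88.6 [660.2   8.3  12. ] yaw -3.4 zmax 0.03987955853684755
top stand 606 [685.  175.7] [44.8 69.3] 5.5 [681.9 172.5  39.9] yaw -80.8 zmax 0.04574368882602753
top rings 355 [685.1 175.5] [32.4 60. ] 5.5 [684.8 172.4  81.2] yaw -82.5 zmax 0.09124305920275033
side handle 425 [573.3  14.2] [72.4 47.3] 0.2 [571.9  17.   99.5] yaw -4.4 zmax 0.10548852151052879
side bar 725 [658.6  11.7] [ 47.1 177.6] 87.0 [658.1  13.9  94.7] yaw -2.8 zmax 0.1016760730453008
side base 1636 [665.1  11.5] [ 60.8 150.4] 86.9 [661.8  17.2  15.2] yaw -3.9 zmax 0.03985376124231532
side stand 738 [687.1 177.5] [45.6 70.2] 5.2 [680.3 182.2  40.2] yaw 85.4 zmax 0.045970173015556504
side rings 486 [686.8 178. ] [32.7 61. ] 5.6 [685.1 182.7  79.3] yaw -87.1 zmax 0.09071774774794467
[[-0.914  0.405  0.   ]
 [ 0.405  0.914  0.   ]
 [-0.     0.    -1.   ]]
```

Request:
jog_arm(motion="60 -0.2 -0.15 0 0 0 -0.05; 60 -0.4 -0.3 0 0 0 -0.1; 60 -0.6 -0.45 0 0 0 -0.15; 60 -0.8 -0.6 0 0 0 -0.2; 60 -1 -0.76 0 0 0 -0.245")

```text
time: 1.23
tool_pos: [0.4058, 0.2968, 0.2317]
tool_rot: [0.001, 0.023, 1.0, 0.0]
contact_force: [0.8, 0.4, -0.5]
gripper_width: 0.601
grasp_force: 0.0
```

Request:
jog_arm(motion="60 -0.06 -0.1 0 0 0 0; 60 -0.13 -0.21 0 0 0 0; 60 -0.2 -0.33 0.04 0 0 0; 60 -0.27 -0.44 0.08 0 0 0; 60 -0.336 -0.55 0.1 0 0 0")

```text
time: 1.85
tool_pos: [0.5503, 0.0313, 0.1844]
tool_rot: [-0.0, 0.025, 1.0, 0.0]
contact_force: [1.4, 0.4, -0.3]
gripper_width: 0.604
grasp_force: 0.0
```

```bash
python3 - <<'E'
from h import *
s=state();M=R.from_quat(s['tool_rot'],scalar_first=True).as_matrix();print(s['time'],s['tool_pos'],np.round(M,3))
f,P,ok=cloud('wrist');cv2.imwrite('pics/w1.png',f['color'][:,:,::-1])
for t in('rail','bracket'):
    for r in place_of('wrist',t)[:2]:print(t,np.round(r['at'],4),round(r['p'],2))
for n,q,lo,hi in(('handle',(.55,.014,.05,.02),.098,.112),('bar',(.69,.01,.09,.012),.088,.1)):
    p=box(q,lo,hi,P,ok)
    if len(p)<20: print(n,len(p));continue
    m,d=line(p);print(n,len(p),p.min(0),p.max(0),m,np.degrees(np.arctan2(d[1],d[0])))
E
```

```text
1.85 [0.55027745 0.03130146 0.18436513] [[-0.999  0.049 -0.   ]
 [ 0.049  0.999  0.   ]
 [ 0.     0.    -1.   ]]
rail [0.5616 0.0138 0.089 ] 0.95
bracket [0.6657 0.0046 0.0009] 0.85
handle 1468 [0.53791084 0.00494304 0.09803771] [0.58835418 0.02262478 0.10502933] [0.56149381 0.01409247 0.10304175] -2.1871247345347564
bar 1368 [0.60008894 0.00408245 0.08805178] [0.71102327 0.01734953 0.09732621] [0.64982249 0.01102122 0.09515748] -1.9023879671126533
```

Request:
jog_arm(motion="60 0 0 0 0 0 0; 60 0 0 0 0 0 0; 60 0 0 0.05 0 0 0; 60 0 0 0.1 0 0 0; 60 0 0 0.1 0 0 0")

```text
time: 2.62
tool_pos: [0.548, 0.0344, 0.1331]
tool_rot: [-0.002, 0.024, 1.0, 0.0]
contact_force: [0.2, 0.1, -0.4]
gripper_width: 0.598
grasp_force: 0.0
```

Request:
jog_arm(motion="50 -0.029 -0.039 0 0 0 0; 50 -0.029 -0.039 0.01 0 0 0; 50 -0.029 -0.039 0.05 0 0 0; 50 -0.029 -0.039 0.09 0 0 0; 50 -0.029 -0.039 0.12 0 0 0")

```text
time: 3.25
tool_pos: [0.562, 0.0132, 0.0723]
tool_rot: [-0.002, 0.025, 1.0, 0.0]
contact_force: [0.1, 0.2, -0.2]
gripper_width: 0.502
grasp_force: 0.0
```

Request:
jog_arm(motion="50 0 0 0 0 0 0; 50 0 0 0 0 0 0; 0 0 0 0 0 0 0; 0 0 0 0 0 0 0; 0 0 0 0 0 0 0")

```text
time: 3.88
tool_pos: [0.5641, 0.0128, 0.0761]
tool_rot: [0.001, 0.025, 1.0, -0.0]
contact_force: [-0.9, 0.1, 4.5]
gripper_width: 0.174
grasp_force: 60.4
```

Request:
jog_arm(motion="0 0 0 0 0 0 0; 0 0 0 -0.04 0 0 0; 0 0 0 -0.08 0 0 0; 0 0 0 -0.12 0 0 0; 0 0 0 -0.16 0 0 0")

```text
time: 4.5
tool_pos: [0.5637, 0.0129, 0.1571]
tool_rot: [0.001, 0.025, 1.0, -0.0]
contact_force: [-0.2, -0.9, 0.0]
gripper_width: 0.178
grasp_force: 59.9
```

```bash
python3 - <<'E'
from h import *
for c in('side','top'):
    f,P,ok=cloud(c)
    s=state();print(s['time'],s['tool_pos'],s['gripper_width'])
    for r in place_of(c,'rail')[:1]:print(np.round(r['at'],4),round(r['p'],2))
    p=box((.68,.01,.09,.03),.13,.2,P,ok)
    if len(p)>20:
        m,d=line(p);print(len(p),p.min(0),p.max(0),m,np.degrees(np.arctan2(d[1],d[0])),'pitch',np.degrees(np.arcsin(d[2])))
E
```

```text
4.55 [0.56540337 0.01279326 0.16028472] 0.17281605927490032
[0.561  0.0114 0.1697] 0.84
549 [0.59041652 0.00215002 0.1654739 ] [0.7482988  0.0181272  0.17822556] [0.6741741 0.0120558 0.1736299] -2.7499798924201326 pitch 0.7887473301908109
4.65 [0.56448215 0.01284861 0.1571614 ] 0.17562663923160235
[0.6652 0.0093 0.001 ] 0.48
536 [0.62376796 0.00120926 0.16816784] [0.74616596 0.01430643 0.18118903] [0.68451245 0.00750025 0.17786976] -2.1991502324605396 pitch 0.060789784083658274
```

Request:
jog_arm(motion="0 0.04 0.045 0 0 0 -0.015; 0 0.09 0.11 0 0 0 -0.035; 0 0.14 0.175 0 0 0 -0.055; 0 0.19 0.23 0 0 0 -0.075; 0 0.234 0.272 0 0 0 -0.097")

```text
time: 5.32
tool_pos: [0.4514, 0.1554, 0.1535]
tool_rot: [-0.001, -0.049, 0.999, -0.0]
contact_force: [1.0, 0.2, -1.6]
gripper_width: 0.176
grasp_force: 59.8
```

Request:
jog_arm(motion="0 0 0 0.02 0 0 0; 0 0 0 0.07 0 0 0; 0 0 0 0.13 0 0 0; 0 0 0 0.19 0 0 0; 0 0 0 0.218 0 0 0")

```text
time: 5.95
tool_pos: [0.4516, 0.1536, 0.043]
tool_rot: [-0.002, -0.048, 0.999, -0.0]
contact_force: [-0.0, -0.1, -1.1]
gripper_width: 0.176
grasp_force: 59.9
```

```bash
python3 - <<'E'
from h import *
for c in('side','top'):
    f,P,ok=cloud(c);cv2.imwrite(f'pics/{c}2.png',f['color'][:,:,::-1])
    s=state();M=R.from_quat(s['tool_rot'],scalar_first=True).as_matrix();print(s['time'],s['tool_pos'],np.degrees(np.arctan2(-M[0,1],M[1,1])))
    for t in('rail','ring_a'):
        for r in place_of(c,t)[:3]:print(t,np.round(r['at'],4),round(r['p'],2))
    p=box((.57,.165,.085,.03),.04,.09,P,ok);p=p[p[:,0]>.52]
    if len(p)>20:
        m,d=line(p);print(len(p),p.min(0),p.max(0),m,np.degrees(np.arctan2(d[1],d[0])),'pitch',np.degrees(np.arcsin(d[2])))
    for n,lo,hi in(('stand',.03,.046),('rings',.06,.1)):
        r=cv2.minAreaRect((box((.686,.177,.045,.05),lo,hi,P,ok)[:,:2]*1000).astype(np.float32));print(n,r)
E
```

```text
6.0 [0.4509926  0.15352645 0.04212201] 5.456112081604088
rail [0.4541 0.1534 0.0546] 0.56
ring_a [0.672  0.1745 0.0575] 0.84
ring_a [0.7006 0.1779 0.0604] 0.83
578 [0.52019762 0.15664074 0.04998714] [0.63439015 0.17954053 0.06352621] [0.57505443 0.16914821 0.05965437] 6.2259933521487545 pitch -0.5025439211690707
stand ((687.0149536132812, 177.78915405273438), (45.81875991821289, 69.61297607421875), 5.164754867553711)
rings ((686.74462890625, 178.3836669921875), (33.01757049560547, 60.80663299560547), 5.163521766662598)
6.15 [0.45374976 0.15435797 0.04638348] 5.485605297820684
ring_a [0.6983 0.1783 0.0548] 0.85
ring_a [0.6734 0.1785 0.0592] 0.73
448 [0.52115594 0.15552979 0.05308318] [0.63378847 0.17673765 0.06729318] [0.57658137 0.16610424 0.06223444] 6.1179916595507695 pitch -0.162321100000835
stand ((684.728271484375, 176.0395965576172), (44.58395767211914, 69.77938842773438), 5.8135247230529785)
rings ((685.0911865234375, 175.5125732421875), (32.157291412353516, 60.3270149230957), 5.438625812530518)
```

Request:
jog_arm(motion="0 -0.03 0 -0.004 0 0 0; 0 -0.08 0 -0.006 0 0 0; 0 -0.13 0 -0.006 0 0 0; 0 -0.18 0 -0.006 0 0 0; 0 -0.22 0 -0.006 0 0 0")

```text
time: 6.88
tool_pos: [0.5654, 0.1654, 0.0502]
tool_rot: [0.001, -0.048, 0.999, 0.0]
contact_force: [-0.2, -0.1, -0.2]
gripper_width: 0.172
grasp_force: 59.9
```

Request:
jog_arm(motion="0 -0.02 0 0 0 0 0; 0 -0.036 0 0 0 0 0; 0 -0.036 0 0 0 0 0; 0 -0.036 0 0 0 0 0; 0 -0.036 0 0 0 0 0")

```text
time: 7.5
tool_pos: [0.5801, 0.1668, 0.0489]
tool_rot: [-0.0, -0.048, 0.999, -0.0]
contact_force: [0.6, 0.1, -0.9]
gripper_width: 0.173
grasp_force: 59.9
```

```bash
python3 - <<'E'
from h import *
f,P,ok=cloud('side');cv2.imwrite('pics/side3.png',cv2.resize(f['color'][160:330,120:420,::-1],None,fx=2.5,fy=2.5))
s=state();print(s['time'],s['tool_pos'],s['contact_force'])
for t in('rail','ring_a'):
    for r in place_of('side',t)[:3]:print(t,np.round(r['at'],4),round(r['p'],2))
E
```

```text
7.55 [0.58020442 0.1668375  0.04900113] [-1.25926793  0.1555115  -0.20450008]
rail [0.5772 0.1655 0.0601] 0.86
ring_a [0.7009 0.1769 0.0584] 0.87
ring_a [0.6748 0.1738 0.0563] 0.77
```

View pics/side3.png

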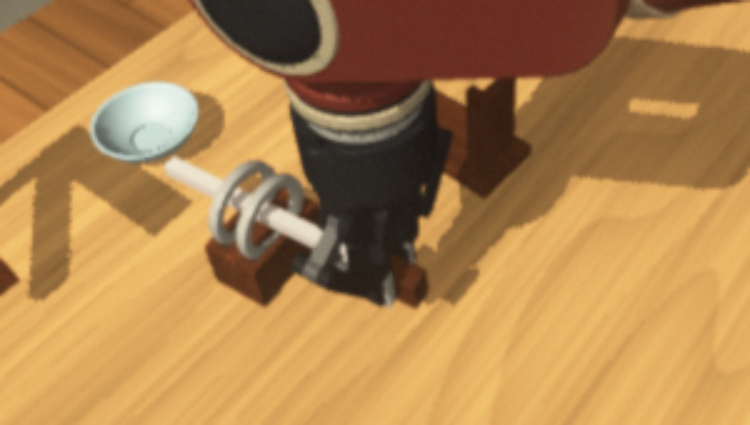

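The crop shows the bar passing through both large rings, at about (210-290, 185-215), with the tip beyond them. I'll lift gently.

Request:
jog_arm(motion="0 0 0 -0.02 0 0 0; 0 0 0 -0.03 0 0 0; 0 0 0 -0.045 0 0 0; 0 0 0 -0.06 0 0 0; 0 0 0 -0.08 0 0 0")

```text
time: 8.28
tool_pos: [0.5804, 0.1668, 0.0894]
tool_rot: [-0.0, -0.048, 0.999, -0.0]
contact_force: [-0.2, -0.3, -1.1]
gripper_width: 0.176
grasp_force: 59.8
```

Request:
jog_arm(motion="0 0 0 -0.03 0 0 0; 0 0 0 -0.07 0 0 0; 0 0 0 -0.12 0 0 0; 0 0 0 -0.16 0 0 0; 0 0 0 -0.19 0 0 0")

```text
time: 8.9
tool_pos: [0.5811, 0.1669, 0.1861]
tool_rot: [0.001, -0.048, 0.999, 0.0]
contact_force: [-0.5, 0.3, -0.9]
gripper_width: 0.178
grasp_force: 59.8
```

Request:
jog_arm(motion="0 0 0 0 0 0 0; 0 0 0 0 0 0 0; 0 0 0 0 0 0 0; 0 0 0 0 0 0 0; 0 0 0 0 0 0 0")

```text
time: 9.52
tool_pos: [0.5805, 0.1668, 0.1836]
tool_rot: [-0.0, -0.048, 0.999, -0.0]
contact_force: [-0.5, -0.3, -0.8]
gripper_width: 0.171
grasp_force: 59.8
```

```bash
python3 - <<'E'
from h import *
for c in('side','top'):
    f,P,ok=cloud(c)
    if c=='side':cv2.imwrite('pics/side4.png',cv2.resize(f['color'][100:300,120:420,::-1],None,fx=2.5,fy=2.5))
    s=state();print(s['time'],s['tool_pos'],s['contact_force'])
    for t in('rail','ring_a'):
        for r in place_of(c,t)[:3]:print(t,np.round(r['at'],4),round(r['p'],2))
    p=box((.7,.177,.08,.04),.19,.215,P,ok)
    if len(p)>20:
        m,d=line(p);print(len(p),p.min(0),p.max(0),m,np.degrees(np.arctan2(d[1],d[0])),'pitch',np.degrees(np.arcsin(d[2])))
E
```

```text
9.575 [0.58052194 0.16682435 0.18372239] [-0.56546144  0.05332546 -0.89215121]
rail [0.5776 0.1656 0.1944] 0.69
ring_a [0.7019 0.1806 0.1796] 0.88
ring_a [0.6737 0.18   0.181 ] 0.86
990 [0.65043097 0.14884251 0.19005104] [0.76273635 0.20882435 0.21131748] [0.69755375 0.18327288 0.20170407] 5.528590319663595 pitch -1.4380584059527513
9.725 [0.58065636 0.16684871 0.18402295] [ 0.62158091 -0.07658698 -1.1964831 ]
ring_a [0.6742 0.1766 0.1783] 0.85
ring_a [0.699  0.178  0.1802] 0.85
936 [0.63971323 0.14513322 0.19034291] [0.76152842 0.20391423 0.21234824] [0.69836979 0.17602241 0.20221795] 9.803446377371614 pitch -1.5146506534094002
```

View pics/side4.png

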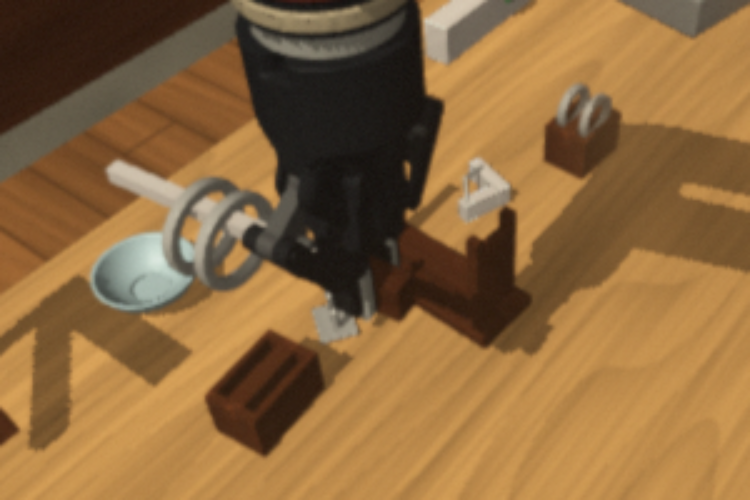

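Both rings hang on the bar at about (200,225) and (235,240), and the stand is empty. I'll carry them over the bracket gently.

Request:
jog_arm(motion="0 0.003 -0.015 0 0 0 0.005; 0 0.01 -0.045 0 0 0 0.015; 0 0.018 -0.085 0 0 0 0.027; 0 0.026 -0.125 0 0 0 0.04; 0 0.034 -0.165 0 0 0 0.053")

```text
time: 10.45
tool_pos: [0.5715, 0.0813, 0.1841]
tool_rot: [0.0, -0.007, 1.0, -0.0]
contact_force: [0.1, -0.6, -1.4]
gripper_width: 0.175
grasp_force: 59.9
```

```bash
python3 - <<'E'
from h import *
s=state();M=R.from_quat(s['tool_rot'],scalar_first=True).as_matrix();y=np.arctan2(-M[0,1],M[1,1]);print(s['tool_pos'],np.degrees(y))
print('rem',M.T@(np.array([.564,.0128,.184])-s['tool_pos'])/.5,'rotz',-(np.radians(-2.8)-y)/1.5)
E
```

```text
[0.57145346 0.08127111 0.18412386] 0.8385856809485827
rem [ 0.0169096  -0.13670936  0.00025802] rotz 0.04233686683231511
```

Request:
jog_arm(motion="0 0.005 -0.035 0 0 0 0.011; 0 0.009 -0.07 0 0 0 0.022; 0 0.013 -0.1 0 0 0 0.032; 0 0.016 -0.125 0 0 0 0.039; 0 0.017 -0.137 0 0 0 0.042")

```text
time: 11.08
tool_pos: [0.5642, 0.0138, 0.184]
tool_rot: [-0.0, 0.024, 1.0, 0.0]
contact_force: [-0.3, 0.8, -0.7]
gripper_width: 0.173
grasp_force: 59.9
```

Request:
jog_arm(motion="0 0 0 0 0 0 0; 0 0 0 0 0 0 0; 0 0 0 0 0 0 0; 0 0 0 0 0 0 0; 0 0 0 0 0 0 0")

```text
time: 11.7
tool_pos: [0.5643, 0.0146, 0.1841]
tool_rot: [0.0, 0.023, 1.0, 0.0]
contact_force: [0.1, -0.2, -0.4]
gripper_width: 0.176
grasp_force: 59.9
```

```bash
python3 - <<'E'
from h import *
for c in('side','top'):
    f,P,ok=cloud(c)
    if c=='side':cv2.imwrite('pics/side5.png',cv2.resize(f['color'][60:260,180:480,::-1],None,fx=2.5,fy=2.5))
    s=state();M=R.from_quat(s['tool_rot'],scalar_first=True).as_matrix();print(s['time'],s['tool_pos'],np.degrees(np.arctan2(-M[0,1],M[1,1])))
    for t in('rail','ring_a','bracket'):
        for r in place_of(c,t)[:3]:print(t,np.round(r['at'],4),round(r['p'],2))
E
```

```text
11.75 [0.56428726 0.01456988 0.184041  ] -2.640927155469079
rail [0.5638 0.0148 0.1943] 0.66
ring_a [0.6606 0.0106 0.1796] 0.73
ring_a [0.6861 0.0116 0.1809] 0.68
bracket [ 0.6668  0.0077 -0.0025] 0.85
11.95 [0.56429828 0.0144708  0.18408683] -2.6500677776616546
ring_a [0.6813 0.0095 0.1772] 0.79
ring_a [0.6592 0.0125 0.1806] 0.6
bracket [0.6637 0.0095 0.0027] 0.74
```

View pics/side5.png

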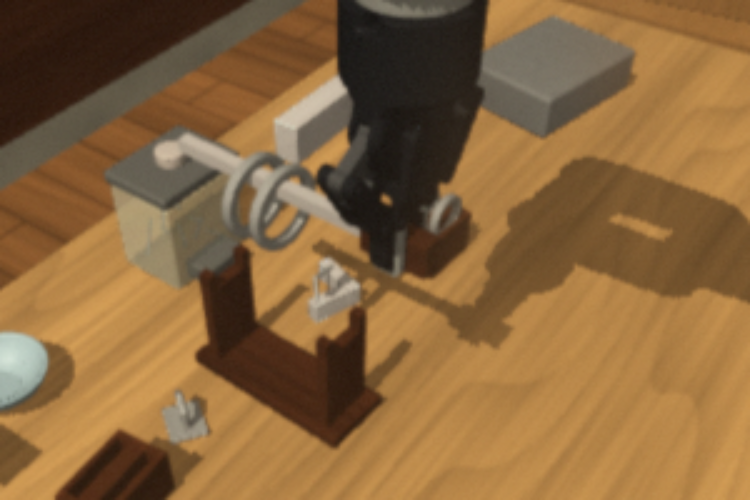

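Rings at about (255,195) and (280,205) hang between the two uprights. Lowering the rail.

Request:
jog_arm(motion="0 0 -0.003 0.02 0 0 0; 0 0 -0.003 0.05 0 0 0; 0 0 -0.003 0.09 0 0 0; 0 0 -0.003 0.13 0 0 0; 0 0 -0.003 0.16 0 0 0")

```text
time: 12.72
tool_pos: [0.5632, 0.0131, 0.1016]
tool_rot: [-0.001, 0.023, 1.0, 0.0]
contact_force: [0.5, -0.2, -1.8]
gripper_width: 0.177
grasp_force: 59.8
```

Request:
jog_arm(motion="0 0 0 0.015 0 0 0; 0 0 0 0.03 0 0 0; 0 0 0 0.04 0 0 0; 0 0 0 0.048 0 0 0; 0 0 0 0.052 0 0 0")

```text
time: 13.35
tool_pos: [0.5644, 0.0129, 0.0781]
tool_rot: [0.0, 0.023, 1.0, -0.0]
contact_force: [-0.8, -0.9, -1.1]
gripper_width: 0.176
grasp_force: 59.8
```

```bash
python3 - <<'E'
from h import *
for c in('side',):
    f,P,ok=cloud(c)
    cv2.imwrite('pics/side6.png',cv2.resize(f['color'][60:260,180:480,::-1],None,fx=2.5,fy=2.5))
    s=state();print(s['time'],s['tool_pos'],s['contact_force'])
    for t in('rail','ring_a'):
        for r in place_of(c,t)[:3]:print(t,np.round(r['at'],4),round(r['p'],2))
E
```

```text
13.4 [0.56417635 0.01297119 0.07783694] [ 0.09996155  0.79731251 -1.30356557]
rail [0.5665 0.0115 0.0882] 0.7
ring_a [0.6588 0.007  0.0741] 0.75
ring_a [0.6848 0.0063 0.0736] 0.47
```

View pics/side6.png

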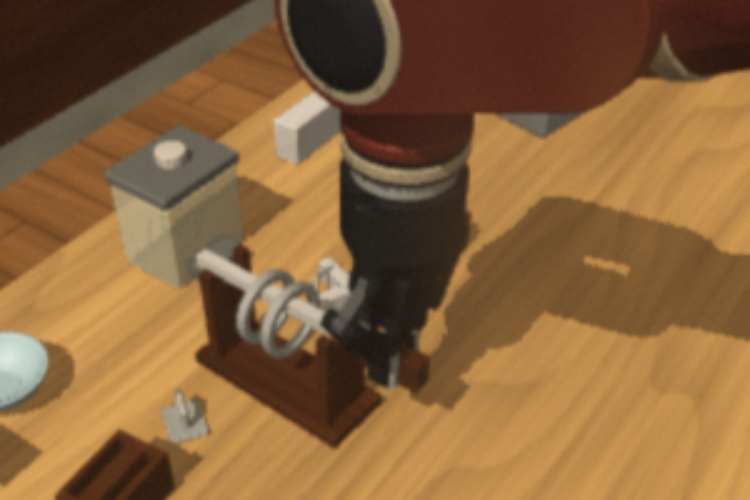

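The bar is between the prongs at both ends, near (210,260) and (335,330), and the rings are between the uprights. I'll go down the last 2 mm and check for contact.

Request:
jog_arm(motion="0 0 0 0.001 0 0 0; 0 0 0 0.002 0 0 0; 0 0 0 0.003 0 0 0; 0 0 0 0.003 0 0 0; 0 0 0 0.003 0 0 0")

```text
time: 14.12
tool_pos: [0.5643, 0.013, 0.0766]
tool_rot: [0.0, 0.023, 1.0, -0.0]
contact_force: [-0.0, 0.4, -1.1]
gripper_width: 0.175
grasp_force: 59.9
```

Request:
jog_arm(motion="0 0 0 0.001 0 0 0; 0 0 0 0.002 0 0 0; 0 0 0 0.003 0 0 0; 0 0 0 0.003 0 0 0; 0 0 0 0.003 0 0 0")

```text
time: 14.75
tool_pos: [0.5644, 0.0129, 0.0761]
tool_rot: [0.0, 0.023, 1.0, -0.0]
contact_force: [-4.3, 0.4, 5.9]
gripper_width: 0.175
grasp_force: 60.9
```

Request:
jog_arm(motion="20 0 0 0 0 0 0; 24 0 0 0 0 0 0; 30 0 0 0 0 0 0; 40 0 0 0 0 0 0; 50 0 0 0 0 0 0")

```text
time: 15.38
tool_pos: [0.5642, 0.013, 0.075]
tool_rot: [-0.0, 0.023, 1.0, 0.0]
contact_force: [-0.5, 0.7, -0.7]
gripper_width: 0.498
grasp_force: 0.0
```

Request:
jog_arm(motion="50 0 0 0 0 0 0; 50 0 0 -0.03 0 0 0; 50 0 0 -0.08 0 0 0; 50 0 0 -0.16 0 0 0; 50 0 0 -0.24 0 0 0")

```text
time: 16.0
tool_pos: [0.5643, 0.013, 0.1973]
tool_rot: [0.0, 0.023, 1.0, -0.0]
contact_force: [-0.8, 0.4, 0.9]
gripper_width: 0.496
grasp_force: 0.0
```

Request:
jog_arm(motion="50 0.05 0 0 0 0 0; 50 0.1 0 0 0 0 0; 50 0.15 0 0 0 0 0; 50 0.2 0 0 0 0 0; 50 0.2 0 0 0 0 0")

```text
time: 16.62
tool_pos: [0.4639, 0.0177, 0.1961]
tool_rot: [0.001, 0.023, 1.0, -0.0]
contact_force: [0.6, -0.5, 0.3]
gripper_width: 0.503
grasp_force: 0.0
```

```bash
python3 - <<'E'
from h import *
for c in('side','top'):
    f,P,ok=cloud(c)
    if c=='side':cv2.imwrite('pics/side7.png',cv2.resize(f['color'][60:260,180:480,::-1],None,fx=2.5,fy=2.5))
    s=state();print(s['time'],s['tool_pos'],s['contact_force'])
    for t in('rail','ring_a','bracket'):
        for r in place_of(c,t)[:3]:print(t,np.round(r['at'],4),round(r['p'],2))
E
```

```text
16.675 [0.46468896 0.01756262 0.19621602] [0.27650016 0.29071672 0.66453214]
rail [0.564  0.0104 0.0856] 0.75
ring_a [0.6859 0.0075 0.0714] 0.62
ring_a [0.6586 0.0084 0.0715] 0.56
bracket [ 0.6668  0.0075 -0.0047] 0.82
bracket [0.659  0.0083 0.0744] 0.21
16.875 [0.46510012 0.01749228 0.19546043] [0.25240659 0.64218807 0.38477316]
rail [0.5637 0.0115 0.0926] 0.81
ring_a [0.6596 0.009  0.0724] 0.72
ring_a [0.6825 0.0081 0.068 ] 0.67
bracket [0.6645 0.0116 0.0008] 0.93
```

View pics/side7.png

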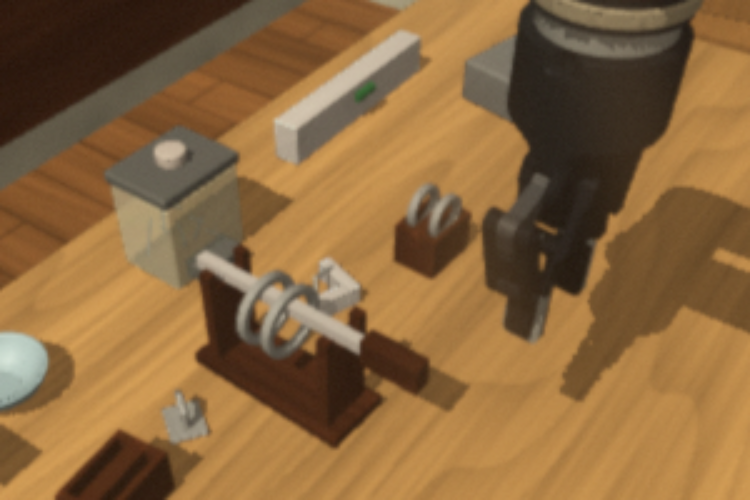

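The rail lies in both notches with the handle at (395,360), both rings hang between the uprights at (260,305) and (290,320), and the gripper is clear. I'll let it settle, then hand in.

Request:
jog_arm(motion="50 0 0 0 0 0 0; 50 0 0 0 0 0 0; 50 0 0 0 0 0 0; 50 0 0 0 0 0 0; 50 0 0 0 0 0 0")

```text
time: 17.65
tool_pos: [0.4643, 0.0176, 0.195]
tool_rot: [0.0, 0.023, 1.0, 0.0]
contact_force: [0.3, 0.0, 0.1]
gripper_width: 0.503
grasp_force: 0.0
```

```bash
python3 -c "
from plant import *
print(job_done())"
```

```text
the job is handed in; nothing more can be done
None
```

The job is handed in at about 17.7 s: the last pictures show the rail back in both bracket notches, handle towards the robot, both large rings hanging between the uprights and the gripper clear; no verdict came back.

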